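# Crack open a sealed dry box and hold it ajar

## Robot

A 6-joint arm with a two-finger parallel gripper is mounted at the origin on a cart in front of the work surface, level with it; the furniture and walls round the work are solid. World frame = base frame: x ahead of the robot, y to its left, z up, the work surface at z = 0. Lengths are in m, angles in rad, forces in N, time in s.
With the tool pointing down it reaches from about 0.35 to 0.775 m from the base axis. Payload 5.5 kg.
Tool frame: the origin (TCP) lies where the fingers leave the gripper's body, on its centre line; the fingertips stand 73 mm ahead of it and the grasp point (between the pads) lies 54 mm ahead of it; z points along the fingers, y is the direction in which the jaws open and shut (so a half turn about z gives the same grasp; the last joint's range is limited). The gripper opens to 85 mm and grips with 20 to 120 N. Pads are 22 mm wide; open, the fingers measure 114 mm over their backs; the gripper's body (76 mm by 85 mm) begins 54 mm behind the grasp point. The pads swing forward as they close: fully open they stand 13 mm farther back than shut.
Start: joints at [0.995, 0.313, 0.046, 1.304, 0, 1.431], TCP at [0.243, 0.521, 0.304] pointing down, gripper open.
Joint ranges: [-2.76, 2.76], [-0.86, 1.69], [-1.03, 1.26], [-2.2, 2.34], [-1.47, 1.5], [-3.14, 3.14]. Speed limits (rad/s): [2.57, 2.57, 3.14, 3.14, 3.14, 3.14].

## Interface

Orientations are given as a unit quaternion [w, x, y, z].
In Python, from workcell import env, read_camera, job, cut_out gives the robot as it stands.
- The arm moves only by the tool servo_tool, never from a script. Its argument "deltas" is a list of rows, each an object of numbers: "dx", "dy", "dz": the shift along the world's x, y, z in mm; "rx", "ry", "rz": the turn, a rotation vector about the world's x, y, z in rad; "fingers": the closure, from -1 (fully open) to 1 (shut). A call has 1 to 8 rows; each row shifts and turns the commanded pose from where the row before left it; what a row does not reach is not made up. A row lasts 1/10 s, in which the tool goes at most 50 mm and 8.59 degrees, less where a joint would pass 70% of its speed; a pose out of reach is approached as far as the arm can. A call is refused whole if a number of a shift passes 50 or a number of a turn 0.15, either way. A call with a gripper value outside its range is refused whole. The fingers move at their own pace and stop on an object; "newtons" is the grip in N (left out, the last holds). Time passes only in rows, so rows that do not move let the fingers close. It gives the time, the measured TCP pose, the force and the opening at its end, in the units of the state.
- env.get_state(): the state, without advancing time (a new reading comes with each control period).
- read_camera(name): name is "scene" or "side" or "wrist"; returns a dict with "img" (400x640x3 uint8, red, green, blue), "intrinsics" (3x3 intrinsics, pixels), "k1" (the pictures are not rectified: a ray, as slopes to the right and down, at radius r is drawn at 1 + k1 r^2 times it, then the intrinsics apply), "extrinsics" (4x4, takes a point from camera to world coordinates); the wrist camera has in their place "hand_eye" (4x4, takes a point from camera to tool coordinates, whose origin is the TCP and whose axes are the flange's). Camera axes: x right, y down, z forward; pixel columns grow to the right and rows downward; lengths in m; the calibration is good to about 2 mm. A picture is of the moment at which its call begins: read the wrist's pose just before it. There is no depth.
- job.hand_in(): hands the job in, once; it reports no verdict.
Trained networks look in the newest picture that a camera, given by its name, has taken for a name from the list of things; names that differ only in an ending like _2 or _b are one class to them, and where a whole thing is asked for, a point or a joint stands for the part that bears it (a point fixed in the world has none). Each returns a list of dicts, best first, with "confidence" (0 to 1); they miss things now and then, are a little off and sometimes report something else, mostly with a low value. They report only what shows in the picture. A call takes as long as a camera call. They do not tell look-alikes from the thing itself.
- cut_out(target, camera): "region" (400x640 bool, what is visible of it) and "extent" ([left, top, right, bottom] in pixels, round what is visible of it).
The state is a dict: "clock": time; "joint_pos": joint angles; "qvel": joint speeds; "tau": joint torques, N m; "tcp_pos": TCP position; "orientation": TCP orientation; "wrist_force": force on the tool from outside, world axes, zero at the start; "ft_torque": the same for the moment, N m; "finger_gap": finger opening in m.
Only numpy, scipy, OpenCV 4.12 (cv2) and the standard library are available. Lean on these libraries where they do the work, as an engineer would, in place of code of your own. Each camera call takes 0.05 s, during which the arm holds its last target. There are 200 camera calls.

## Task

Lift the heavy steel keeper ring straight up off the post on the dry box's lid and set it down gently, flat on the bench, before you open the lid. Then take the post and pull the lid up until its sticky seal lets go, without flinging it open, and finish still holding the lid by your own grip slightly ajar, with its front edge about 25 mm above the closed position, for the box to air. Leave the bottle, the vial and the dish where they stand.

Things in the scene. Friction and masses are not known exactly. Their poses are not given: they have to be found in the camera images.
- dry_box: White plastic box fixed to the bench, 180 x 180 mm, closed by a clear lid with an aluminium edge; the lid's upper face is 86 mm above the bench when shut. Origin: centre of the underside, on the bench; z up; x points from the front (post side) to the rear (hinge side), y along the hinge line. The hinge line is parallel to y, 95 mm behind the centre (x = +0.095) and 78 mm up.
- lid (a joint): Hinge angle of the lid, rad: 0 shut, grows as the front edge rises (0.13 lifts it 25 mm). The seal sticks: the pull at the post peaks at about 16 N within the first 3 mm of lift there, then drops; past 6 mm the lid jumps up a little, to about 0.07. Above that only its weight is left (0.3 kg, about 2 N at the post); let go, it falls back to about 0.07 and rests on the seal.
- post_top (a point): Top centre of the upright round steel post (16 mm across, dark bands, 50 mm tall above the lid's upper face, a 22 mm wide 3 mm high foot) that is the lid's handle. It stands 145 mm in front of the hinge line, in the middle of y (at x = -0.050 in the box's frame, top 136 mm above the bench when shut), and turns with the lid. The point's axes are the lid's: z along the post upward, y along the hinge line.
- lid_front (a point): Middle of the lid's front edge, at its lower face, 189 mm in front of the hinge line.
- keeper_ring: Loose dark steel ring, 50 mm outside and 28 mm inside diameter, 26 mm tall, about 0.25 kg, lying round the post on the lid. Origin: centre of its underside; z is its axis.
- wash_bottle: Bystander: white wash bottle with a screw cap, about 63 mm across, 151 mm tall; origin at the centre of its underside.
- vial: Bystander: small glass vial with a cap, 23 mm across, 58 mm tall; origin at the centre of its underside.
- petri_dish: Bystander: clear flat round dish, 58 mm across, 14 mm tall; origin at the centre of its underside.
Not all that is in view belongs to the job. There is more than one size of the keeper_ring; the one meant has the size given above.

How it is judged:
By the outcome, as a careful person would: the job done as asked, in the order asked, and still so for the second after the job is handed in, while the arm keeps its last pose, push and grip.
It also fails if it takes over 56 s, if anything falls off the work surface, if the arm or the gripper's body presses on something with over 40 N, if the wrist force passes 120 N, or if a joint passes its speed limit or range.

## Working session

There is one attempt and no reset: what is moved stays moved. The work goes in short steps, Python scripts to look and compute and a tool call to move; the robot and the scene stay as the last step left them, time stands still between calls to the robot, and variables do not carry over. Pictures are saved under pics/ and viewed, about 8 in all and at most 12, crops included, and the job is handed in when it is done.

Besides the shell and the picture viewer there is one more tool, called by a JSON object that holds its "op" and its "data". servo_tool: Moves the arm, as the interface text tells. Its arguments: {"type":"object","properties":{"deltas":{"type":"array"},"newtons":{"type":"number"}},"required":["deltas"]}

```bash
ls; mkdir -p pics; cat > h.py <<'E'
import numpy as np, cv2
from workcell import env, read_camera, job, cut_out
from scipy.spatial.transform import Rotation as R
def cam(name):
    s=env.get_state(); c=read_camera(name)
    if name=='wrist':
        q=s['orientation']; T=np.eye(4); T[:3,:3]=R.from_quat([q[1],q[2],q[3],q[0]]).as_matrix(); T[:3,3]=s['tcp_pos']
        c['extrinsics']=T@np.array(c['hand_eye'])
    return c
def ray(c,u,v):
    K=np.array(c['intrinsics']); d=np.array([c['k1'],0,0,0,0.])
    p=cv2.undistortPoints(np.array([[[u,v]]],float),K,d)[0,0]
    E=np.array(c['extrinsics']); r=E[:3,:3]@np.array([p[0],p[1],1]); return E[:3,3],r
def atz(c,u,v,z):
    o,r=ray(c,u,v); return o+r*(z-o[2])/r[2]
def proj(c,P):
    E=np.linalg.inv(np.array(c['extrinsics'])); p=E[:3,:3]@np.asarray(P)+E[:3,3]
    return cv2.projectPoints(p.reshape(1,1,3),np.zeros(3),np.zeros(3),np.array(c['intrinsics']),np.array([c['k1'],0,0,0,0.]))[0][0,0]
E
python3 - <<'E'
from h import *
print(env.get_state())
for n in ['scene','side']:
    c=cam(n); cv2.imwrite(f'pics/{n}0.png',c['img'][:,:,::-1]); print(n,np.round(c['extrinsics'],3).tolist())
    for t in ['dry_box','lid','post_top','keeper_ring','wash_bottle','vial','petri_dish']:
        print(t,[(np.round(d['confidence'],2),d['extent'],int(d['region'].sum())) for d in cut_out(t,n)][:4])
E
```

```text
pics
{'clock': 0.0, 'joint_pos': array([ 9.95368144e-01,  3.14039528e-01,  4.49941115e-02,  1.30364171e+00,
       -1.11406122e-05,  1.43118098e+00]), 'qvel': array([ 1.94215681e-03, -8.75038397e-05, -1.61419375e-03,  1.00185302e-03,
       -1.20333118e-03, -8.61232411e-04]), 'tau': array([ 9.50523208e-04, -4.80620670e+01,  2.98534423e+01,  1.92771899e-02,
       -8.59030956e-05,  2.12220982e-05]), 'tcp_pos': array([0.24254151, 0.52091698, 0.3029927 ]), 'orientation': array([-3.25627843e-04,  2.16185926e-01,  9.76351756e-01, -8.87567812e-04]), 'wrist_force': array([-0.40941163,  0.8411032 , -0.56805439]), 'ft_torque': array([-0.00711463, -0.01672888,  0.03645468]), 'finger_gap': 0.08527592975028427}
scene [[-0.667, -0.441, 0.6, -0.054], [-0.745, 0.396, -0.536, 0.418], [-0.002, -0.805, -0.593, 0.684], [0.0, 0.0, 0.0, 1.0]]
dry_box [(np.float64(0.88), [185.0, 216.5, 307.9, 331.8], 8330)]
lid [(np.float64(0.83), [186.2, 215.3, 305.7, 309.0], 5838)]
post_top [(np.float64(0.82), [183.0, 213.9, 303.9, 309.5], 5891)]
keeper_ring [(np.float64(0.86), [302.7, 242.6, 328.0, 270.3], 679), (np.fl
[... 347 characters left out ...]
-0.514, 0.673, -0.961], [0.023, -0.803, -0.595, 0.857], [0.0, 0.0, 0.0, 1.0]]
dry_box [(np.float64(0.85), [228.9, 145.9, 317.7, 218.3], 4061), (np.float64(0.41), [229.9, 146.7, 315.1, 192.5], 2298)]
lid [(np.float64(0.78), [227.5, 145.9, 317.8, 193.1], 2258)]
post_top [(np.float64(0.83), [227.7, 149.1, 315.6, 194.2], 2388)]
keeper_ring [(np.float64(0.86), [273.7, 208.3, 298.6, 234.8], 464), (np.float64(0.67), [247.2, 158.6, 263.7, 174.6], 212), (np.float64(0.53), [309.5, 205.3, 321.1, 216.1], 116)]
wash_bottle [(np.float64(0.66), [362.5, 200.7, 389.4, 262.0], 1270)]
vial [(np.float64(0.79), [389.3, 260.5, 398.0, 286.1], 195)]
petri_dish [(np.float64(0.94), [319.2, 283.6, 340.1, 309.8], 444)]
```

```bash
python3 - <<'E'
import cv2,numpy as np
a=cv2.imread('pics/scene0.png')[120:350,160:440]; b=cv2.imread('pics/side0.png')[110:330,200:430]
a=cv2.resize(a,None,fx=2.2,fy=2.2,interpolation=3)[:,:]; cv2.imwrite('pics/a.png',a)
cv2.imwrite('pics/b.png',cv2.resize(b,None,fx=2.6,fy=2.6,interpolation=3))
E
```

```text
(no output)
```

View pics/a.png

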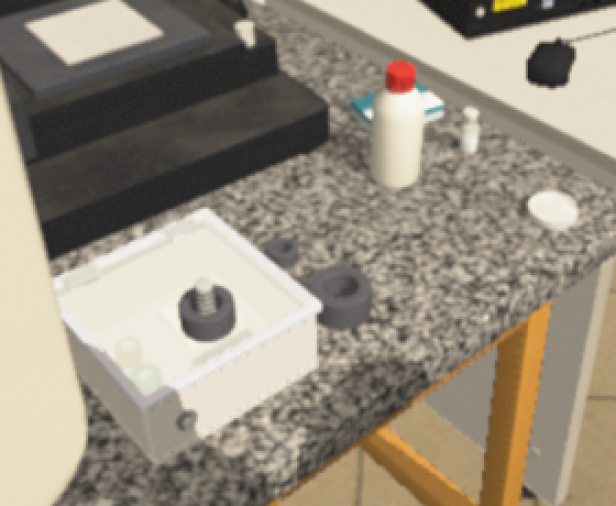

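View pics/b.png

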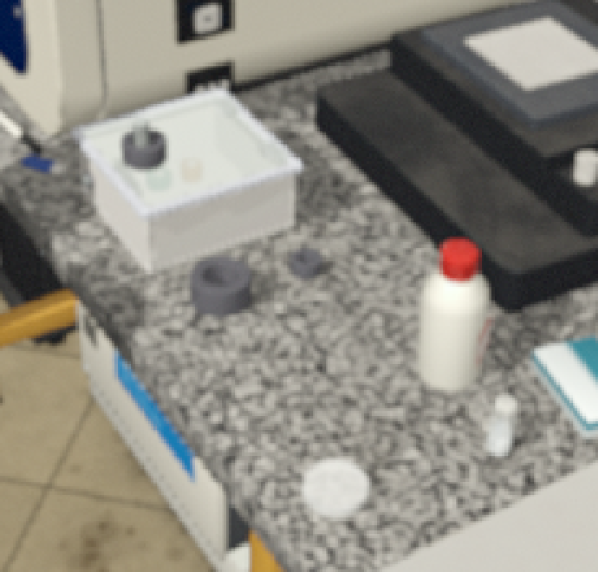

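```bash
python3 - <<'E'
from h import *
C={}
for n in ['scene','side']:
    c=cam(n); C[n]=c
S=lambda u,v:(u/2.2+160,v/2.2+120)
D=lambda u,v:(u/2.6+200,v/2.6+110)
for p in [(205,210),(322,305),(152,400),(52,285)]: print('scene corner',np.round(atz(C['scene'],*S(*p),.086),3))
for p in [(82,132),(222,92),(300,163),(150,213)]: print('side corner',np.round(atz(C['side'],*D(*p),.086),3))
print('post',np.round(atz(C['scene'],*S(205,283),.136),3),np.round(atz(C['side'],*D(141,127),.136),3))
for t in ['keeper_ring','wash_bottle','vial','petri_dish']:
  for n in C:
    for d in cut_out(t,n):
      l,tp,r,b=d['extent']; z=.099 if t=='keeper_ring' else .0
      print(t,n,np.round(d['confidence'],2),np.round(atz(C[n],(l+r)/2,(tp+b)/2,z),3),np.round(atz(C[n],(l+r)/2,(tp+b)/2,.015),3), np.round(np.linalg.norm(atz(C[n],l,(tp+b)/2,.086)-atz(C[n],r,(tp+b)/2,.086)),3))
E
```

```text
scene corner [0.628 0.015 0.086]
scene corner [0.44  0.017 0.086]
scene corner [0.447 0.192 0.086]
scene corner [0.628 0.186 0.086]
side corner [0.456 0.188 0.086]
side corner [0.635 0.186 0.086]
side corner [0.633 0.013 0.086]
side corner [0.451 0.012 0.086]
post [0.486 0.107 0.136] [0.484 0.091 0.136]
keeper_ring scene 0.62 [0.489 0.107 0.099] [0.567 0.062 0.015] 0.057
keeper_ring scene 0.62 [0.506 0.005 0.099] [ 0.586 -0.055  0.015] 0.028
keeper_ring side 0.79 [ 0.447 -0.145  0.099] [ 0.498 -0.054  0.015] 0.062
keeper_ring side 0.71 [ 0.53  -0.159  0.099] [ 0.59  -0.07   0.015] 0.033
keeper_ring side 0.46 [0.487 0.096 0.099] [0.542 0.213 0.015] 0.05
wash_bottle scene 0.6 [ 0.702 -0.331  0.   ] [ 0.685 -0.315  0.015] 0.067
wash_bottle side 0.56 [ 0.695 -0.198  0.   ] [ 0.683 -0.211  0.015] 0.063
vial scene 0.44 [ 0.634 -0.403  0.   ] [ 0.619 -0.385  0.015] 0.024
vial side 0.63 [ 0.631 -0.348 -0.   ] [ 0.62  -0.359  0.015] 0.023
petri_dish scene 0.7 [ 0.456 -0.344  0.   ] [ 0.445 -0.327  0.015] 0.048
petri_dish side 0.57 [ 0.456 -0.333  0.   ] [ 0.448 -0.344  0.015] 0.048
```

{"op": "servo_tool", "data": {"deltas": [{"dx": 15, "dy": -48, "rz": 0.055, "fingers": -1}, {"dx": 15, "dy": -48, "rz": 0.055}, {"dx": 15, "dy": -48, "rz": 0.055}, {"dx": 15, "dy": -48, "rz": 0.055}, {"dx": 15, "dy": -48, "rz": 0.055}, {"dx": 15, "dy": -48, "rz": 0.055}, {"dx": 15, "dy": -48, "rz": 0.055}, {"dx": 15, "dy": -48, "rz": 0.055}]}}

```text
invalid input at $.deltas[0]: expected keys dx, dy, dz, rx, ry, rz, fingers
```

{"op": "servo_tool", "data": {"deltas": [{"dx": 15, "dy": -48, "dz": 0, "rx": 0, "ry": 0, "rz": 0.055, "fingers": -1}, {"dx": 15, "dy": -48, "dz": 0, "rx": 0, "ry": 0, "rz": 0.055, "fingers": -1}, {"dx": 15, "dy": -48, "dz": 0, "rx": 0, "ry": 0, "rz": 0.055, "fingers": -1}, {"dx": 15, "dy": -48, "dz": 0, "rx": 0, "ry": 0, "rz": 0.055, "fingers": -1}, {"dx": 15, "dy": -48, "dz": 0, "rx": 0, "ry": 0, "rz": 0.055, "fingers": -1}, {"dx": 15, "dy": -48, "dz": 0, "rx": 0, "ry": 0, "rz": 0.055, "fingers": -1}, {"dx": 15, "dy": -48, "dz": 0, "rx": 0, "ry": 0, "rz": 0.055, "fingers": -1}, {"dx": 15, "dy": -48, "dz": 0, "rx": 0, "ry": 0, "rz": 0.055, "fingers": -1}]}}

```text
clock: 2.1
tcp_pos: [0.3622, 0.1377, 0.3043]
orientation: [0.001, -0.004, 1.0, 0.0]
wrist_force: [0.6, -0.4, -0.6]
finger_gap: 0.0852
```

{"op": "servo_tool", "data": {"deltas": [{"dx": 40, "dy": -20, "dz": 0, "rx": 0, "ry": 0, "rz": 0, "fingers": -1}, {"dx": 40, "dy": -18, "dz": 0, "rx": 0, "ry": 0, "rz": 0, "fingers": -1}, {"dx": 0, "dy": 0, "dz": 0, "rx": 0, "ry": 0, "rz": 0, "fingers": -1}]}}

```text
clock: 2.4
tcp_pos: [0.4465, 0.099, 0.3037]
orientation: [0.002, 0.0, 1.0, -0.0]
wrist_force: [-0.5, 0.6, -1.1]
finger_gap: 0.0851
```

```bash
python3 - <<'E'
from h import *
c=cam('wrist'); cv2.imwrite('pics/w1.png',c['img'][:,:,::-1]); s=env.get_state(); print(s['tcp_pos'],s['orientation'],s['joint_pos']); print(np.round(c['hand_eye'],3))
for t in ['lid','post_top','keeper_ring']:
  for d in cut_out(t,'wrist'):
    l,tp,r,b=d['extent']; print(t,d['confidence'],d['extent'],[np.round(atz(c,(l+r)/2,(tp+b)/2,z),3) for z in(.086,.099,.112)])
print(proj(c,[.488,.1,.136]))
E
```

```text
[0.44394235 0.10009815 0.30353467] [ 1.06434781e-05 -3.79203871e-04  9.99999927e-01  3.57965623e-05] [ 4.50225334e-02  8.15274994e-02 -2.44151540e-01  1.24509283e+00
  7.05717879e-05  4.42641265e-02]
[[ 0.001 -0.949 -0.315  0.08 ]
 [ 1.     0.001  0.001 -0.001]
 [-0.001 -0.315  0.949 -0.071]
 [ 0.     0.     0.     1.   ]]
lid 0.62 [225.9, 173.8, 440.9, 359.1] [array([0.531, 0.111, 0.086]), array([0.523, 0.11 , 0.099]), array([0.516, 0.109, 0.112])]
post_top 0.98 [223.4, 177.6, 442.5, 359.7] [array([0.533, 0.11 , 0.086]), array([0.526, 0.11 , 0.099]), array([0.518, 0.109, 0.112])]
post_top 0.39 [0.0, 281.8, 72.9, 375.2] [array([ 0.611, -0.207,  0.086]), array([ 0.599, -0.193,  0.099]), array([ 0.588, -0.179,  0.112])]
keeper_ring 0.78 [150.9, 175.7, 218.1, 241.2] [array([ 0.472, -0.023,  0.086]), array([ 0.468, -0.018,  0.099]), array([ 0.463, -0.012,  0.112])]
keeper_ring 0.74 [302.2, 203.5, 359.6, 269.8] [array([0.5  , 0.108, 0.086]), array([0.494, 0.107, 0.099]), array([0.488, 0.107, 0.112])]
keeper_ring 0.57 [187.5, 269.0, 193.3, 275.2] [array([ 0.538, -0.026,  0.086]), array([ 0.53 , -0.021,  0.099]), array([ 0.522, -0.015,  0.112])]
[322.63557737 250.18501017]
```

View pics/w1.png

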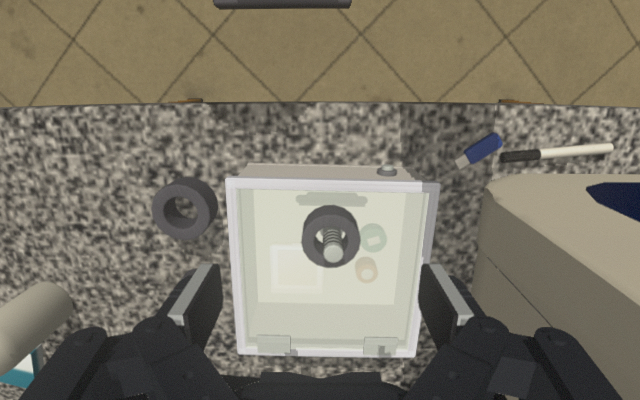

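```bash
cat >> h.py <<'E'
def ext(c,x,y,z0=.086,r=.025,h=.026):
    a=np.linspace(0,2*np.pi,60); P=np.array([proj(c,[x+r*np.cos(t),y+r*np.sin(t),z]) for t in a for z in(z0,z0+h)])
    return np.r_[P.min(0),P.max(0)]
E
python3 - <<'E'
from h import *
from scipy.optimize import least_squares
c=cam('wrist')
for p in [(228,180),(437,187),(237,355),(415,357)]: print(p,np.round(atz(c,*p,.086),4))
print('post',atz(c,333,251,.136))
obs={}
for d in cut_out('keeper_ring','wrist'):
  l,tp,r,b=d['extent']
  print(d['extent'])
  if 290<l<315: e=np.array([l,tp,r,b])
f=least_squares(lambda p:(ext(c,p[0],p[1])-e)[[0,1,2]],[.49,.105]); print(f.x,ext(c,*f.x)-e)
f=least_squares(lambda p:(ext(c,p[0],p[1],r=p[2])-e),[.49,.105,.025]); print(f.x,ext(c,*f.x[:2],r=f.x[2])-e)
for n,i in(('side',0),('scene',0)):
  cc=cam(n)
  for d in cut_out('keeper_ring',n):
    e=np.array(d['extent'])
    f=least_squares(lambda p:(ext(cc,p[0],p[1])-e),[.49,.105]); print(n,d['confidence'],f.x,ext(cc,*f.x)-e)
im=c['img'][180:290,270:390]; cv2.imwrite('pics/w1c.png',cv2.resize(im,None,fx=5,fy=5,interpolation=3)[:,:,::-1])
E
```

```text
(228, 180) [0.4404 0.0211 0.086 ]
(437, 187) [0.4457 0.2033 0.086 ]
(237, 355) [0.6311 0.0144 0.086 ]
(415, 357) [0.6331 0.2025 0.086 ]
post [0.48261135 0.11100862 0.136     ]
[146.3, 183.7, 217.8, 245.1]
[300.6, 210.8, 354.4, 273.1]
[0.49349089 0.10743979] [-2.7916427   0.17884111  2.79704469  2.43286869]
[0.49219748 0.10742021 0.02315969] [-0.64882999  0.75285886  0.649557   -0.74025417]
side 0.66 [ 0.53368081 -0.15311018] [-2.74055999 -4.68913003  2.71903803  4.21123471]
side 0.6 [ 0.44756865 -0.1495005 ] [ 0.67205416  1.82138895 -0.67781003 -1.65353797]
side 0.58 [0.48960443 0.09845034] [-0.96397288 -1.53089887  0.98144756  1.37675457]
scene 0.88 [0.48937728 0.10856339] [-0.76216938 -2.41712681  0.78016208  2.12459207]
scene 0.68 [0.50661808 0.00536719] [-5.52783764 -4.42341316  5.64587759  3.62878883]
scene 0.67 [0.42550839 0.00418911] [ 1.12232598  0.70778177 -1.12128631 -0.56375445]
```

View pics/w1c.png

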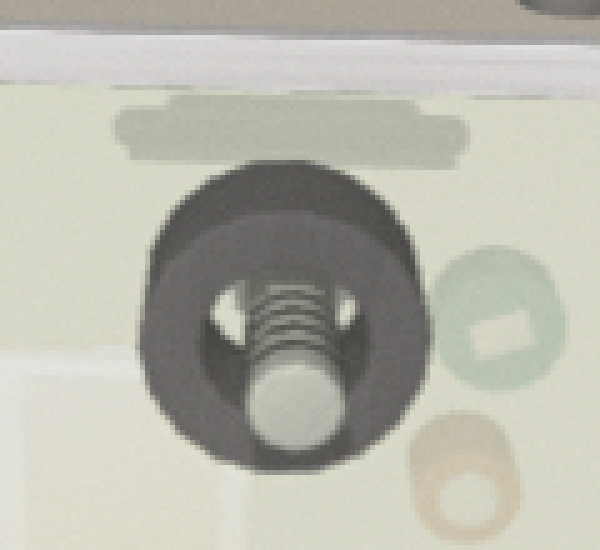

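```bash
python3 - <<'E'
from h import *
from scipy.optimize import least_squares
c=cam('wrist'); print(env.get_state()['tcp_pos'])
e=np.array([297.6,212,356.2,274])
f=least_squares(lambda p:(ext(c,p[0],p[1])-e),[.49,.105]); print(f.x,ext(c,*f.x)-e)
print('post',atz(c,329.4,260.4,.136))
g=cv2.cvtColor(c['img'],cv2.COLOR_RGB2GRAY)
P=[]
for x,y in [(.452,.015),(.452,.19)]: print(proj(c,[x,y,.086]))
E
```

```text
[0.44165911 0.10193824 0.30415247]
[0.49420126 0.10724296] [-0.33913294 -1.18182679  0.34046806  1.25877978]
post [0.49159734 0.10868427 0.136     ]
[221.93961644 191.76883167]
[420.92717529 192.94805664]
```

{"op": "servo_tool", "data": {"deltas": [{"dx": 26, "dy": 4, "dz": 0, "rx": 0, "ry": 0, "rz": -0.02, "fingers": -1}, {"dx": 25, "dy": 3, "dz": 0, "rx": 0, "ry": 0, "rz": 0, "fingers": -1}, {"dx": 0, "dy": 0, "dz": -45, "rx": 0, "ry": 0, "rz": 0, "fingers": -1}, {"dx": 0, "dy": 0, "dz": -45, "rx": 0, "ry": 0, "rz": 0, "fingers": -1}, {"dx": 0, "dy": 0, "dz": 0, "rx": 0, "ry": 0, "rz": 0, "fingers": -1}, {"dx": 0, "dy": 0, "dz": 0, "rx": 0, "ry": 0, "rz": 0, "fingers": -1}]}}

```text
clock: 3.55
tcp_pos: [0.4925, 0.1086, 0.2142]
orientation: [-0.001, 0.008, 1.0, -0.0]
wrist_force: [0.4, 0.3, 0.2]
finger_gap: 0.0854
```

```bash
python3 - <<'E'
from h import *
from scipy.optimize import least_squares
for i in range(3):
  c=cam('wrist'); print(env.get_state()['tcp_pos'],env.get_state()['wrist_force'])
cv2.imwrite('pics/w2.png',c['img'][:,:,::-1])
for d in cut_out('keeper_ring','wrist'): print(d['extent'],d['confidence'])
E
```

```text
[0.49375013 0.10868561 0.21568916] [0.6343776  0.18651117 0.1548553 ]
[0.49442552 0.10866988 0.21645938] [-0.11172456 -0.34965096  0.08674361]
[0.49465553 0.10865665 0.21668272] [ 0.4308582  -0.01304352  0.06869297]
[129.9, 272.9, 170.6, 316.1] 0.96
[74.1, 148.4, 170.4, 237.7] 0.88
[274.2, 178.0, 361.9, 272.5] 0.81
```

View pics/w2.png

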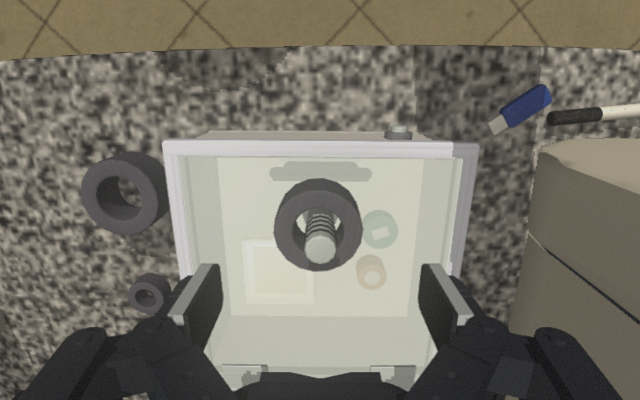

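```bash
python3 - <<'E'
from h import *
from scipy.optimize import least_squares
c=cam('wrist'); print(env.get_state()['tcp_pos'])
e=np.array([274.5,179,361,271])
f=least_squares(lambda p:(ext(c,p[0],p[1])-e),[.49,.105]); print(f.x,ext(c,*f.x)-e)
print('post',atz(c,320,248,.136))
print([np.round(atz(c,*p,.086),3) for p in [(165,143),(477,145)]])
E
```

```text
[0.49442851 0.10861205 0.21631448]
[0.49366514 0.10647241] [-1.94851989 -1.63327455  1.94604356  1.93823453]
post [0.49052598 0.10775253 0.136     ]
[array([0.446, 0.017, 0.086]), array([0.45 , 0.201, 0.086])]
```

{"op": "servo_tool", "data": {"deltas": [{"dx": 0, "dy": -1.5, "dz": -20, "rx": 0, "ry": 0, "rz": 0, "fingers": -1}, {"dx": 0, "dy": 0, "dz": -20, "rx": 0, "ry": 0, "rz": 0, "fingers": -1}, {"dx": 0, "dy": 0, "dz": -18, "rx": 0, "ry": 0, "rz": 0, "fingers": -1}, {"dx": 0, "dy": 0, "dz": 0, "rx": 0, "ry": 0, "rz": 0, "fingers": -1}, {"dx": 0, "dy": 0, "dz": 0, "rx": 0, "ry": 0, "rz": 0, "fingers": -1}]}}

```text
clock: 4.3
tcp_pos: [0.4936, 0.107, 0.157]
orientation: [0.001, 0.008, 1.0, 0.0]
wrist_force: [0.2, -0.0, 0.7]
finger_gap: 0.0854
```

{"op": "servo_tool", "data": {"deltas": [{"dx": 0, "dy": 0, "dz": 0, "rx": 0, "ry": 0, "rz": 0, "fingers": 0}, {"dx": 0, "dy": 0, "dz": 0, "rx": 0, "ry": 0, "rz": 0, "fingers": 0.3}, {"dx": 0, "dy": 0, "dz": 0, "rx": 0, "ry": 0, "rz": 0, "fingers": 0.6}, {"dx": 0, "dy": 0, "dz": 0, "rx": 0, "ry": 0, "rz": 0, "fingers": 1}, {"dx": 0, "dy": 0, "dz": 0, "rx": 0, "ry": 0, "rz": 0, "fingers": 1}, {"dx": 0, "dy": 0, "dz": 0, "rx": 0, "ry": 0, "rz": 0, "fingers": 1}], "newtons": 40}}

```text
clock: 4.9
tcp_pos: [0.4938, 0.1072, 0.1574]
orientation: [0.001, 0.008, 1.0, 0.0]
wrist_force: [-1.3, 0.7, 5.1]
finger_gap: 0.0497
```

{"op": "servo_tool", "data": {"deltas": [{"dx": 0, "dy": 0, "dz": 4, "rx": 0, "ry": 0, "rz": 0, "fingers": 1}, {"dx": 0, "dy": 0, "dz": 10, "rx": 0, "ry": 0, "rz": 0, "fingers": 1}, {"dx": 0, "dy": 0, "dz": 12, "rx": 0, "ry": 0, "rz": 0, "fingers": 1}, {"dx": 0, "dy": 0, "dz": 15, "rx": 0, "ry": 0, "rz": 0, "fingers": 1}, {"dx": 0, "dy": 0, "dz": 20, "rx": 0, "ry": 0, "rz": 0, "fingers": 1}, {"dx": 0, "dy": 0, "dz": 20, "rx": 0, "ry": 0, "rz": 0, "fingers": 1}, {"dx": 0, "dy": 0, "dz": 0, "rx": 0, "ry": 0, "rz": 0, "fingers": 1}]}}

```text
clock: 5.6
tcp_pos: [0.4948, 0.1071, 0.2404]
orientation: [0.003, 0.008, 1.0, 0.0]
wrist_force: [0.3, -0.4, -2.6]
finger_gap: 0.0496
```

{"op": "servo_tool", "data": {"deltas": [{"dx": 0, "dy": -20, "dz": 0, "rx": 0, "ry": 0, "rz": 0, "fingers": 1}, {"dx": -3, "dy": -40, "dz": 0, "rx": 0, "ry": 0, "rz": 0, "fingers": 1}, {"dx": -3, "dy": -45, "dz": 0, "rx": 0, "ry": 0, "rz": 0, "fingers": 1}, {"dx": -3, "dy": -45, "dz": 0, "rx": 0, "ry": 0, "rz": 0, "fingers": 1}, {"dx": -3, "dy": -45, "dz": 0, "rx": 0, "ry": 0, "rz": 0, "fingers": 1}, {"dx": -3, "dy": -40, "dz": 0, "rx": 0, "ry": 0, "rz": 0, "fingers": 1}, {"dx": 0, "dy": -30, "dz": 0, "rx": 0, "ry": 0, "rz": 0, "fingers": 1}, {"dx": 0, "dy": -12, "dz": 0, "rx": 0, "ry": 0, "rz": 0, "fingers": 1}]}}

```text
clock: 6.4
tcp_pos: [0.4777, -0.1727, 0.2363]
orientation: [-0.0, 0.01, 1.0, -0.0]
wrist_force: [-0.2, 1.0, -2.1]
finger_gap: 0.0494
```

{"op": "servo_tool", "data": {"deltas": [{"dx": 0, "dy": 0, "dz": -30, "rx": 0, "ry": 0, "rz": 0, "fingers": 1}, {"dx": 0, "dy": 0, "dz": -40, "rx": 0, "ry": 0, "rz": 0, "fingers": 1}, {"dx": 0, "dy": 0, "dz": -40, "rx": 0, "ry": 0, "rz": 0, "fingers": 1}, {"dx": 0, "dy": 0, "dz": -25, "rx": 0, "ry": 0, "rz": 0, "fingers": 1}, {"dx": 0, "dy": 0, "dz": -15, "rx": 0, "ry": 0, "rz": 0, "fingers": 1}, {"dx": 0, "dy": 0, "dz": 0, "rx": 0, "ry": 0, "rz": 0, "fingers": 1}, {"dx": 0, "dy": 0, "dz": 0, "rx": 0, "ry": 0, "rz": 0, "fingers": 1}]}}

```text
clock: 7.1
tcp_pos: [0.478, -0.1694, 0.0869]
orientation: [-0.0, 0.008, 1.0, 0.0]
wrist_force: [0.2, -0.3, -2.2]
finger_gap: 0.0488
```

{"op": "servo_tool", "data": {"deltas": [{"dx": 0, "dy": 0, "dz": -4, "rx": 0, "ry": 0, "rz": 0, "fingers": 1}, {"dx": 0, "dy": 0, "dz": -4, "rx": 0, "ry": 0, "rz": 0, "fingers": 1}, {"dx": 0, "dy": 0, "dz": -3, "rx": 0, "ry": 0, "rz": 0, "fingers": 1}, {"dx": 0, "dy": 0, "dz": 0, "rx": 0, "ry": 0, "rz": 0, "fingers": 1}, {"dx": 0, "dy": 0, "dz": -1, "rx": 0, "ry": 0, "rz": 0, "fingers": 1}, {"dx": 0, "dy": 0, "dz": 0, "rx": 0, "ry": 0, "rz": 0, "fingers": 1}]}}

```text
clock: 7.7
tcp_pos: [0.4781, -0.1701, 0.075]
orientation: [0.0, 0.008, 1.0, 0.0]
wrist_force: [0.3, -0.1, -2.8]
finger_gap: 0.0492
```

{"op": "servo_tool", "data": {"deltas": [{"dx": 0, "dy": 0, "dz": -1, "rx": 0, "ry": 0, "rz": 0, "fingers": 1}, {"dx": 0, "dy": 0, "dz": 0, "rx": 0, "ry": 0, "rz": 0, "fingers": 1}, {"dx": 0, "dy": 0, "dz": 0, "rx": 0, "ry": 0, "rz": 0, "fingers": 1}]}}

```text
clock: 8.0
tcp_pos: [0.478, -0.17, 0.0739]
orientation: [-0.0, 0.008, 1.0, 0.0]
wrist_force: [-0.1, 0.4, -3.0]
finger_gap: 0.0492
```

{"op": "servo_tool", "data": {"deltas": [{"dx": 0, "dy": 0, "dz": -1, "rx": 0, "ry": 0, "rz": 0, "fingers": 1}, {"dx": 0, "dy": 0, "dz": 0, "rx": 0, "ry": 0, "rz": 0, "fingers": 1}, {"dx": 0, "dy": 0, "dz": 0, "rx": 0, "ry": 0, "rz": 0, "fingers": 1}]}}

```text
clock: 8.3
tcp_pos: [0.478, -0.17, 0.0729]
orientation: [-0.0, 0.008, 1.0, 0.0]
wrist_force: [-0.6, 0.4, -2.4]
finger_gap: 0.049
```

{"op": "servo_tool", "data": {"deltas": [{"dx": 0, "dy": 0, "dz": -1, "rx": 0, "ry": 0, "rz": 0, "fingers": 1}, {"dx": 0, "dy": 0, "dz": 0, "rx": 0, "ry": 0, "rz": 0, "fingers": 1}, {"dx": 0, "dy": 0, "dz": 0, "rx": 0, "ry": 0, "rz": 0, "fingers": 1}]}}

```text
clock: 8.6
tcp_pos: [0.478, -0.17, 0.0719]
orientation: [-0.0, 0.008, 1.0, 0.0]
wrist_force: [0.1, -0.5, -2.7]
finger_gap: 0.0489
```

{"op": "servo_tool", "data": {"deltas": [{"dx": 0, "dy": 0, "dz": -1, "rx": 0, "ry": 0, "rz": 0, "fingers": 1}, {"dx": 0, "dy": 0, "dz": 0, "rx": 0, "ry": 0, "rz": 0, "fingers": 1}, {"dx": 0, "dy": 0, "dz": 0, "rx": 0, "ry": 0, "rz": 0, "fingers": 1}]}}

```text
clock: 8.9
tcp_pos: [0.4781, -0.1701, 0.0715]
orientation: [0.0, 0.008, 1.0, -0.0]
wrist_force: [-2.8, 0.8, 5.9]
finger_gap: 0.0492
```

{"op": "servo_tool", "data": {"deltas": [{"dx": 0, "dy": 0, "dz": -1, "rx": 0, "ry": 0, "rz": 0, "fingers": 1}, {"dx": 0, "dy": 0, "dz": 0, "rx": 0, "ry": 0, "rz": 0, "fingers": 1}, {"dx": 0, "dy": 0, "dz": 0, "rx": 0, "ry": 0, "rz": 0, "fingers": 1}]}}

```text
clock: 9.2
tcp_pos: [0.4781, -0.17, 0.0714]
orientation: [0.0, 0.008, 1.0, -0.0]
wrist_force: [-4.8, 2.0, 15.1]
finger_gap: 0.049
```

{"op": "servo_tool", "data": {"deltas": [{"dx": 0, "dy": 0, "dz": 1, "rx": 0, "ry": 0, "rz": 0, "fingers": 1}, {"dx": 0, "dy": 0, "dz": 0, "rx": 0, "ry": 0, "rz": 0, "fingers": 0.1}, {"dx": 0, "dy": 0, "dz": 0, "rx": 0, "ry": 0, "rz": 0, "fingers": -0.3}, {"dx": 0, "dy": 0, "dz": 0, "rx": 0, "ry": 0, "rz": 0, "fingers": -1}, {"dx": 0, "dy": 0, "dz": 0, "rx": 0, "ry": 0, "rz": 0, "fingers": -1}, {"dx": 0, "dy": 0, "dz": 0, "rx": 0, "ry": 0, "rz": 0, "fingers": -1}, {"dx": 0, "dy": 0, "dz": 0, "rx": 0, "ry": 0, "rz": 0, "fingers": -1}], "newtons": 20}}

```text
clock: 9.9
tcp_pos: [0.4781, -0.17, 0.0708]
orientation: [-0.0, 0.008, 1.0, 0.0]
wrist_force: [-0.7, -0.0, -0.4]
finger_gap: 0.0854
```

{"op": "servo_tool", "data": {"deltas": [{"dx": 0, "dy": 0, "dz": 15, "rx": 0, "ry": 0, "rz": 0, "fingers": -1}, {"dx": 0, "dy": 0, "dz": 40, "rx": 0, "ry": 0, "rz": 0, "fingers": -1}, {"dx": 0, "dy": 0, "dz": 45, "rx": 0, "ry": 0, "rz": 0, "fingers": -1}, {"dx": 0, "dy": 0, "dz": 45, "rx": 0, "ry": 0, "rz": 0, "fingers": -1}, {"dx": 0, "dy": 20, "dz": 0, "rx": 0, "ry": 0, "rz": 0, "fingers": -1}, {"dx": 3, "dy": 40, "dz": 0, "rx": 0, "ry": 0, "rz": 0, "fingers": -1}, {"dx": 3, "dy": 45, "dz": 0, "rx": 0, "ry": 0, "rz": 0, "fingers": -1}, {"dx": 3, "dy": 45, "dz": 0, "rx": 0, "ry": 0, "rz": 0, "fingers": -1}]}}

```text
clock: 10.7
tcp_pos: [0.487, -0.0189, 0.2161]
orientation: [0.0, 0.009, 1.0, 0.0]
wrist_force: [1.1, 0.4, -0.1]
finger_gap: 0.0852
```

{"op": "servo_tool", "data": {"deltas": [{"dx": 3, "dy": 45, "dz": 0, "rx": 0, "ry": 0, "rz": 0, "fingers": -1}, {"dx": 1, "dy": 45, "dz": 0, "rx": 0, "ry": 0, "rz": 0, "fingers": -1}, {"dx": 0, "dy": 25, "dz": 0, "rx": 0, "ry": 0, "rz": 0, "fingers": -1}, {"dx": 0, "dy": 12, "dz": 0, "rx": 0, "ry": 0, "rz": 0, "fingers": -1}, {"dx": 0, "dy": 0, "dz": 0, "rx": 0, "ry": 0, "rz": 0, "fingers": -1}, {"dx": 0, "dy": 0, "dz": 0, "rx": 0, "ry": 0, "rz": 0, "fingers": -1}]}}

```text
clock: 11.3
tcp_pos: [0.4911, 0.1064, 0.2158]
orientation: [-0.0, 0.008, 1.0, -0.0]
wrist_force: [-0.4, -0.9, 0.0]
finger_gap: 0.0853
```

```bash
python3 - <<'E'
from h import *
c=cam('wrist');c=cam('wrist'); print(env.get_state()['tcp_pos'],env.get_state()['clock'])
s=cam('side')
im=np.vstack([c['img'],cv2.resize(s['img'][120:330,200:430],(548,500))[:, :]] ) if 0 else None
a=c['img'][100:360,140:480]; b=cv2.resize(s['img'][120:320,210:400],None,fx=1.3*2,fy=1.3*2,interpolation=3)
a=cv2.copyMakeBorder(a,0,520-260,0,0,0) if 0 else a
H=max(a.shape[0],b.shape[0]); a=np.vstack([a,np.zeros((H-a.shape[0],a.shape[1],3),np.uint8)]); b=np.vstack([b,np.zeros((H-b.shape[0],b.shape[1],3),np.uint8)])
o=np.hstack([b[:,:460],a]); print(o.shape); cv2.imwrite('pics/m3.png',o[:,:,::-1])
E
```

```text
[0.49118468 0.10578888 0.21585588] 11.4
(520, 800, 3)
```

View pics/m3.png

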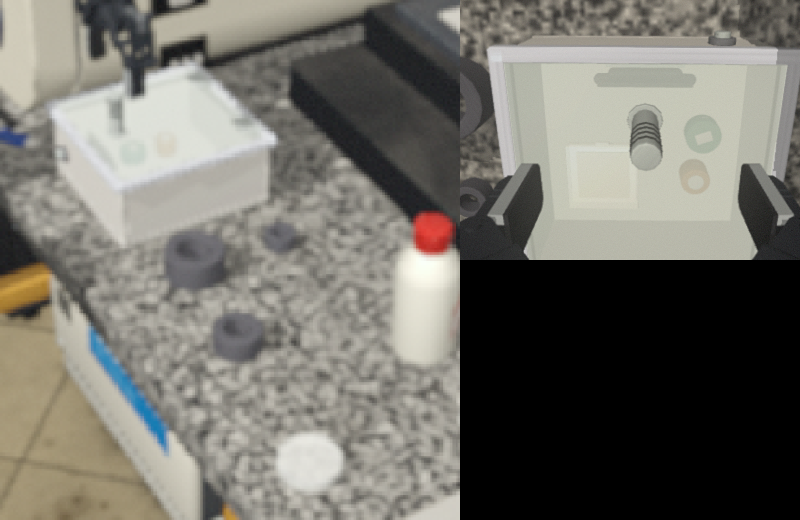

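```bash
python3 - <<'E'
from h import *
c=cam('wrist'); print(env.get_state()['tcp_pos'])
print(atz(c,327,255,.136), atz(c,325,217,.089))
E
```

```text
[0.49122058 0.10576608 0.21590423]
[0.4901803  0.10815355 0.136     ] [0.48881391 0.10784323 0.089     ]
```

{"op": "servo_tool", "data": {"deltas": [{"dx": -1, "dy": 2, "dz": -16, "rx": 0, "ry": 0, "rz": 0, "fingers": -1}, {"dx": 0, "dy": 0, "dz": -16, "rx": 0, "ry": 0, "rz": 0, "fingers": -1}, {"dx": 0, "dy": 0, "dz": -16, "rx": 0, "ry": 0, "rz": 0, "fingers": -1}, {"dx": 0, "dy": 0, "dz": 0, "rx": 0, "ry": 0, "rz": 0, "fingers": -1}, {"dx": 0, "dy": 0, "dz": 0, "rx": 0, "ry": 0, "rz": 0, "fingers": 0}]}}

```text
clock: 12.0
tcp_pos: [0.49, 0.1084, 0.168]
orientation: [-0.0, 0.008, 1.0, -0.0]
wrist_force: [-0.3, 0.2, -0.0]
finger_gap: 0.0732
```

{"op": "servo_tool", "data": {"deltas": [{"dx": 0, "dy": 0, "dz": 0, "rx": 0, "ry": 0, "rz": 0, "fingers": 0.4}, {"dx": 0, "dy": 0, "dz": 0, "rx": 0, "ry": 0, "rz": 0, "fingers": 1}, {"dx": 0, "dy": 0, "dz": 0, "rx": 0, "ry": 0, "rz": 0, "fingers": 1}, {"dx": 0, "dy": 0, "dz": 0, "rx": 0, "ry": 0, "rz": 0, "fingers": 1}, {"dx": 0, "dy": 0, "dz": 0, "rx": 0, "ry": 0, "rz": 0, "fingers": 1}, {"dx": 0, "dy": 0, "dz": 0, "rx": 0, "ry": 0, "rz": 0, "fingers": 1}], "newtons": 30}}

```text
clock: 12.6
tcp_pos: [0.4903, 0.1088, 0.1685]
orientation: [0.0, 0.008, 1.0, -0.0]
wrist_force: [-0.9, -2.1, 4.8]
finger_gap: 0.0149
```

{"op": "servo_tool", "data": {"deltas": [{"dx": 0, "dy": 0, "dz": 0, "rx": 0, "ry": 0, "rz": 0, "fingers": 1}, {"dx": 0, "dy": 0, "dz": 0, "rx": 0, "ry": 0, "rz": 0, "fingers": 1}, {"dx": 0.9, "dy": 0, "dz": 1.45, "rx": 0, "ry": 0.01, "rz": 0, "fingers": 1}, {"dx": 0, "dy": 0, "dz": 0, "rx": 0, "ry": 0, "rz": 0, "fingers": 1}, {"dx": 0, "dy": 0, "dz": 0, "rx": 0, "ry": 0, "rz": 0, "fingers": 1}], "newtons": 90}}

```text
clock: 13.1
tcp_pos: [0.491, 0.1088, 0.1689]
orientation: [-0.005, 0.008, 1.0, -0.0]
wrist_force: [1.8, -2.7, -4.0]
finger_gap: 0.0143
```

{"op": "servo_tool", "data": {"deltas": [{"dx": 0.9, "dy": 0, "dz": 1.45, "rx": 0, "ry": 0.01, "rz": 0, "fingers": 1}, {"dx": 0, "dy": 0, "dz": 0, "rx": 0, "ry": 0, "rz": 0, "fingers": 1}, {"dx": 0.45, "dy": 0, "dz": 0.7, "rx": 0, "ry": 0.005, "rz": 0, "fingers": 1}, {"dx": 0, "dy": 0, "dz": 0, "rx": 0, "ry": 0, "rz": 0, "fingers": 1}]}}

```text
clock: 13.5
tcp_pos: [0.4923, 0.1088, 0.1706]
orientation: [-0.013, 0.008, 1.0, -0.0]
wrist_force: [2.9, -4.3, -13.5]
finger_gap: 0.0141
```

{"op": "servo_tool", "data": {"deltas": [{"dx": 0.45, "dy": 0, "dz": 0.7, "rx": 0, "ry": 0.005, "rz": 0, "fingers": 1}, {"dx": 0, "dy": 0, "dz": 0, "rx": 0, "ry": 0, "rz": 0, "fingers": 1}, {"dx": 0.45, "dy": 0, "dz": 0.7, "rx": 0, "ry": 0.005, "rz": 0, "fingers": 1}, {"dx": 0, "dy": 0, "dz": 0, "rx": 0, "ry": 0, "rz": 0, "fingers": 1}]}}

```text
clock: 13.9
tcp_pos: [0.4934, 0.1088, 0.173]
orientation: [-0.017, 0.008, 1.0, -0.0]
wrist_force: [2.1, -4.3, -6.2]
finger_gap: 0.0138
```

{"op": "servo_tool", "data": {"deltas": [{"dx": 0.45, "dy": 0, "dz": 0.7, "rx": 0, "ry": 0.005, "rz": 0, "fingers": 1}, {"dx": 0.45, "dy": 0, "dz": 0.7, "rx": 0, "ry": 0.005, "rz": 0, "fingers": 1}, {"dx": 0, "dy": 0, "dz": 0, "rx": 0, "ry": 0, "rz": 0, "fingers": 1}, {"dx": 0, "dy": 0, "dz": 0, "rx": 0, "ry": 0, "rz": 0, "fingers": 1}]}}

```text
clock: 14.3
tcp_pos: [0.4946, 0.1087, 0.1752]
orientation: [-0.022, 0.008, 1.0, -0.0]
wrist_force: [2.0, -5.2, -2.9]
finger_gap: 0.0142
```

{"op": "servo_tool", "data": {"deltas": [{"dx": 0.45, "dy": 0, "dz": 0.7, "rx": 0, "ry": 0.005, "rz": 0, "fingers": 1}, {"dx": 0.45, "dy": 0, "dz": 0.7, "rx": 0, "ry": 0.005, "rz": 0, "fingers": 1}, {"dx": 0.45, "dy": 0, "dz": 0.7, "rx": 0, "ry": 0.005, "rz": 0, "fingers": 1}, {"dx": 0.45, "dy": 0, "dz": 0.7, "rx": 0, "ry": 0.005, "rz": 0, "fingers": 1}, {"dx": 0.45, "dy": 0, "dz": 0.7, "rx": 0, "ry": 0.005, "rz": 0, "fingers": 1}, {"dx": 0, "dy": 0, "dz": 0, "rx": 0, "ry": 0, "rz": 0, "fingers": 1}, {"dx": 0, "dy": 0, "dz": 0, "rx": 0, "ry": 0, "rz": 0, "fingers": 1}]}}

```text
clock: 15.0
tcp_pos: [0.4972, 0.1087, 0.1792]
orientation: [-0.034, 0.008, 0.999, -0.0]
wrist_force: [1.3, -4.4, -0.1]
finger_gap: 0.0141
```

```bash
python3 - <<'E'
from h import *
c=cam('wrist'); s=env.get_state(); print(s['tcp_pos'],s['wrist_force'],s['orientation'])
sd=cam('scene'); b=sd['img'][190:340,170:330]
o=np.hstack([cv2.resize(b,(427,400),interpolation=3),cv2.resize(c['img'][60:380,160:460],(373,400))]); cv2.imwrite('pics/m4.png',o[:,:,::-1])
E
```

```text
[0.49715953 0.10869398 0.17924311] [ 2.24552448 -5.1695407   0.62756893] [-3.37501642e-02  8.06057889e-03  9.99397679e-01 -4.81949400e-04]
```

View pics/m4.png

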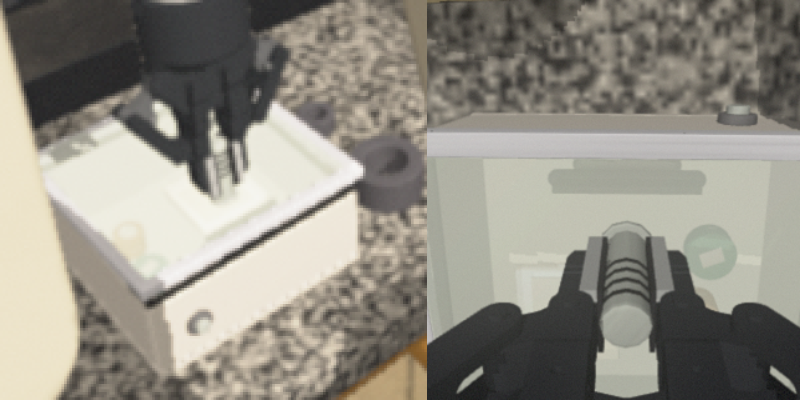

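{"op": "servo_tool", "data": {"deltas": [{"dx": 1.1, "dy": 0, "dz": 1.4, "rx": 0, "ry": 0.01, "rz": 0, "fingers": 1}, {"dx": 1.1, "dy": 0, "dz": 1.4, "rx": 0, "ry": 0.01, "rz": 0, "fingers": 1}, {"dx": 1.1, "dy": 0, "dz": 1.4, "rx": 0, "ry": 0.01, "rz": 0, "fingers": 1}, {"dx": 1.1, "dy": 0, "dz": 1.4, "rx": 0, "ry": 0.01, "rz": 0, "fingers": 1}, {"dx": 1.1, "dy": 0, "dz": 1.4, "rx": 0, "ry": 0.01, "rz": 0, "fingers": 1}, {"dx": 1.1, "dy": 0, "dz": 1.3, "rx": 0, "ry": 0.01, "rz": 0, "fingers": 1}, {"dx": 0, "dy": 0, "dz": 0, "rx": 0, "ry": 0, "rz": 0, "fingers": 1}, {"dx": 0, "dy": 0, "dz": 0, "rx": 0, "ry": 0, "rz": 0, "fingers": 1}]}}

```text
clock: 15.9
tcp_pos: [0.5033, 0.1086, 0.1868]
orientation: [-0.064, 0.008, 0.998, -0.001]
wrist_force: [1.9, -5.3, -4.1]
finger_gap: 0.0139
```

```bash
python3 - <<'E'
from h import *
c=cam('wrist'); s=env.get_state(); print(s['tcp_pos'],s['wrist_force'],s['orientation'],s['finger_gap'],s['clock'])
sd=cam('scene'); 
# predicted lid front-edge corners (lower face) at angles, wrist & scene
hx,hz=.635,.078
for th in (0,.07,.11,.13,.15):
  for L,z in((.189,0.),(.145,.058)):
    ys=(.020,.198) if z==0 else (.108,)
    for y in ys:
      P=[hx-L*np.cos(th)+z*np.sin(th),y,hz+L*np.sin(th)+z*np.cos(th)]
      print(th,L,y,np.round(P,3),'w',proj(c,P).round(1),'s',proj(sd,P).round(1))
a=cv2.resize(c['img'][60:380,120:500],None,fx=1.5,fy=1.5); b=cv2.resize(sd['img'][220:330,180:320],None,fx=1.6,fy=4.3636,interpolation=3)
o=np.hstack([a,b]); print(o.shape); cv2.imwrite('pics/m5.png',o[:,:,::-1])
E
```

```text
[0.50332557 0.1086334  0.18682065] [ 0.97204861 -4.4658068  -3.92643498] [-6.43965539e-02  8.10842350e-03  9.97891181e-01 -7.26687872e-04] 0.013837316686618303 15.95
0 0.189 0.02 [0.446 0.02  0.078] w [160.6 158.7] s [303.4 260.7]
0 0.189 0.198 [0.446 0.198 0.078] w [482.7 153.9] s [227.1 306.8]
0 0.145 0.108 [0.49  0.108 0.136] w [320.7 274.9] s [251.8 247.8]
0.07 0.189 0.02 [0.446 0.02  0.091] w [149.2 161.6] s [303.1 255.7]
0.07 0.189 0.198 [0.446 0.198 0.091] w [494.3 156.5] s [226.  301.7]
0.07 0.145 0.108 [0.494 0.108 0.146] w [320.9 296.3] s [249.9 242.6]
0.11 0.189 0.02 [0.447 0.02  0.099] w [142.1 164.3] s [302.8 252.7]
0.11 0.189 0.198 [0.447 0.198 0.099] w [501.6 159. ] s [225.3 298.6]
0.11 0.145 0.108 [0.497 0.108 0.152] w [321.  310.5] s [248.8 239.6]
0.13 0.189 0.02 [0.448 0.02  0.103] w [138.3 166. ] s [302.6 251.2]
0.13 0.189 0.198 [0.448 0.198 0.103] w [505.4 160.5] s [224.8 297. ]
0.13 0.145 0.108 [0.499 0.108 0.154] w [321.1 318.1] s [248.2 238.1]
0.15 0.189 0.02 [0.448 0.02  0.106] w [134.4 167.9] s [302.4 249.7]
0.15 0.189 0.198 [0.448 0.198 0.106] w [509.4 162.3] s [224.4 295.4]
0.15 0.145 0.108 [0.5   0.108 0.157] w [321.1 326.1] s [247.6 236.6]
(480, 794, 3)
```

View pics/m5.png

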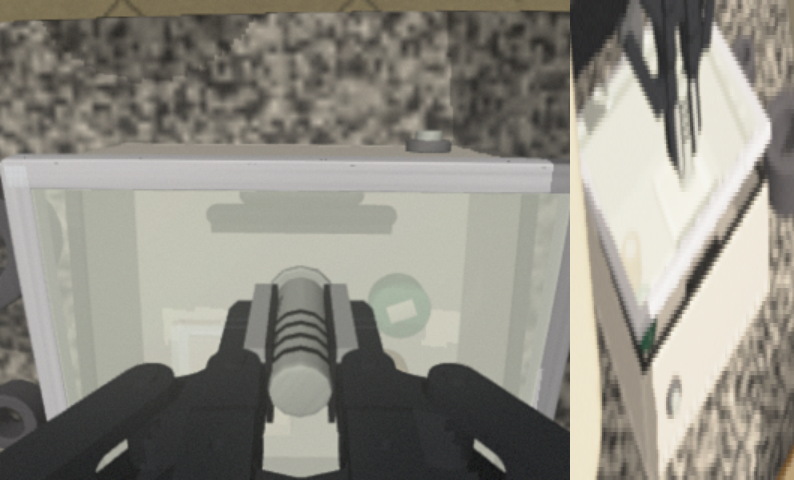

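```bash
python3 - <<'E'
from h import *
c=cam('wrist'); T=np.array(c['extrinsics'])@np.linalg.inv(np.array(c['hand_eye']))
for d in (.0305,.0325,.0345): print(d,proj(c,T[:3,:3]@[0,0,d]+T[:3,3]))
# widths of the lid front upper edge vs theta
for th in (.09,.11,.13,.15):
  p=[proj(c,[.635-.189*np.cos(th)+.008*np.sin(th),y,.078+.189*np.sin(th)+.008]) for y in(.0165,.2005)]
  print(th,p[1]-p[0],p)
s=env.get_state(); print(s['wrist_force'],s['finger_gap'],s['clock'])
E
```

```text
0.0305 [322.85215837 323.1070204 ]
0.0325 [322.80881365 319.49087951]
0.0345 [322.766706  315.9793979]
0.09 [380.17425787  -5.64380032] [array([130.79765503, 166.09888238]), array([510.9719129 , 160.45508207])]
0.11 [388.35524992  -5.75615512] [array([126.73561892, 168.02491691]), array([515.09086885, 162.2687618 ])]
0.13 [396.83349883  -5.87130261] [array([122.52891435, 170.1944484 ]), array([519.36241318, 164.32314579])]
0.15 [405.62009226  -5.98922892] [array([118.17224715, 172.62182962]), array([523.7923394, 166.6326007])]
[ 1.80933847 -5.021542   -3.37190881] 0.014064032169895251 16.05
```

```bash
python3 - <<'E'
from h import *
job.hand_in(); s=env.get_state(); print(s['clock'],s['tcp_pos'],s['wrist_force'],s['finger_gap'])
E
```

```text
the job is handed in; nothing more can be done
the job is handed in; nothing more can be done
```

The job is handed in: the keeper ring is on the bench and the arm is holding the lid slightly ajar by the post.

- **Ring:** I lifted the 50 mm ring straight up off the post; the finger gap read 49.7 mm, which matches its size. I set it down flat on clear bench at about (0.48, -0.17). At touchdown the wrist force rose to about 15 N for an instant, and I relieved it before letting go. The side picture taken afterwards shows the ring lying flat.
- **Lid:** I gripped the post with 90 N and raised it along the hinge arc in small steps. The pull peaked at about 13.5 N in my readings, then dropped as the seal let go, and nothing was flung open.
- **Final checks:** The tool had tilted 0.129 rad. The post top appeared within about 1 px of where it would be with no slip at about 0.13 rad, so the front edge is about 24.5 mm up. The grip was holding at about 16 s of the 56 s allowed.
- **Disagreements:** The finger gap on the 16 mm post read 14 mm. A sideways force of about 5 N stayed at the wrist, so the grip is slightly off centre. The lid-width check in the last picture was not conclusive, because the edges I read there gave less width than the model.
- **Bystanders:** The arm kept clear of the bottle, the vial and the dish. I did not measure their positions again at the end. The bottle and the dish still stood in the side picture taken after the ring was placed; the vial was outside that crop.

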